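# Lean the saucepan lid on the lid rest

## Task

Dinner is ready to serve: take the lid off the saucepan by its knob and lean it, knob side up, on the sloping wooden lid rest, lying flat on both rails, centred, and slid right down so that its rim bears on the two toes. Set it down rather than letting it drop, and leave the pan, salt bowl, spice jar, pepper mill and mug where they stand.

Things in the scene. Friction and masses are not known exactly. Their poses are not given: they have to be found in the camera images.
- lid: round steel lid, 176 mm across, at first on the pan. Origin at the centre of its underside, z out through the knob. A flat boss 148 mm across fills the underside, z = 0 to 6 mm; the rim (176 mm) is at z = 6 to 9 mm; the top rises to 15 mm at the centre. On the axis a cylindrical black knob, 28 mm across, from z = 21 to 49 mm, on a 16 mm neck
- lid_knob (a point): the point on the lid's axis inside the knob, 36 mm above the lid's origin, where to grip it
- pan: steel saucepan, 168 mm outside, 90 mm high, wall 3 mm, with a loop handle on each side (along its own +y and -y, reaching 116 mm from the axis, 68 mm up). It stands loose on a cork trivet 12 mm high. Origin at the centre of its underside. The lid's rim lies on the pan's rim and its boss reaches 6 mm into the pan
- rest: light wooden lid rest, a fixed stand with a base 150 by 124 mm, about 170 mm high. Origin at the centre of its underside; its own -x is its low front side and +x its high back
- cradle: sloping top of the lid rest: two rails 14 mm wide, centred at y = +-45 mm, rising at 0.62 rad. Origin in the plane of the rails' upper faces, where the centre of the lid's underside lies once in place, 120 mm above the worktop; x up the slope, y level, z square out of the rails. At each rail's low end a toe (stop) stands 26 mm above the rail, inner face at x = -79 mm; the rails end at x = 77 mm
- salt: small open white china salt bowl, 60 mm across, 45 mm high, a bystander, to be left alone. Origin at the centre of its underside
- spice: small glass spice jar, 44 mm across, 75 mm high, a bystander, to be left alone. Origin at the centre of its underside
- mill: turned dark wooden pepper mill, 54 mm across, 130 mm high, a bystander, to be left alone. Origin at the centre of its underside
- mug: white mug, 80 mm across, 90 mm high, a bystander, to be left alone. Origin at the centre of its underside
There are look-alikes about, which are no part of the job. What is shaped like the lid but orange or yellow is not meant.

How it is judged:
By the outcome, as a careful person would: the job done as asked, in the order asked, and still so for the second after the job is handed in, with the robot touching nothing.
It also fails if it takes over 40 s, if anything falls off the work surface, if the arm or the gripper's body presses on something with over 40 N, if the wrist force passes 120 N, or if a joint passes its speed limit or range.

## Robot

A 6-joint arm with a two-finger parallel gripper is mounted at the origin on the work surface. World frame = base frame: x ahead of the robot, y to its left, z up, the work surface at z = 0. Lengths are in m, angles in rad, forces in N, time in s.
With the tool pointing down it reaches from about 0.325 to 0.9 m from the base axis. Payload 6.1 kg.
Tool frame: the origin (TCP) lies midway between the tips of the shut fingers; the grasp point (between the pads) lies 19 mm behind it; z points along the fingers, y is the line along which they close (so a half turn about z gives the same grasp; the last joint's range is limited). The gripper opens to 85 mm and grips with 20 to 120 N. Pads are 22 mm wide; open, the fingers measure 114 mm over their backs; the gripper's body (76 mm by 85 mm) begins 54 mm behind the grasp point. The pads swing forward as they close: fully open they stand 13 mm farther back than shut.
Start: joints at [-1.326, 0.22, 1.526, -0, 1.395, -0.126], TCP at [0.226, -0.583, 0.231] pointing down, gripper open.
Joint ranges: [-2.98, 2.98], [-0.91, 2.08], [0.09, 2.57], [-1.24, 4.39], [0.2, 2.65], [-2.68, 2.68]. Speed limits (rad/s): [2.57, 2.57, 3.01, 3.14, 3.14, 3.14].

## Interface

Orientations are given as [roll, pitch, yaw] about the fixed x, y, z axes, in that order (R = Rz(yaw) Ry(pitch) Rx(roll)).
In Python, from plant import movep, move_l, set_joints, gripper_to, hold, inverse_kinematics, observe, get_image, get_calibration, Unreachable, job_done gives the robot as it stands. Calls block until the motion is done:
- movep(position, orientation): joint-space move of the TCP to a pose.
- move_l(position, feed=0.15, rotation=None, max_force=None): straight line of the TCP; rotation=None keeps the orientation; feed is the mean speed in m/s. With max_force (N) it stops when the force on the tool has changed by that much, and returns True; else False.
- set_joints(angles): joint-space move.
- gripper_to(opening, f_grip=None): finger opening in m; f_grip is the grip in N (None keeps the last); returns when the fingers have stopped.
- hold(seconds).
- inverse_kinematics(position, orientation): joint angles nearest the present ones, or None.
- observe(): the state.
- get_image(name): name is "scene" or "side" or "wrist"; returns (picture, depth): 480x640x3 uint8, red, green, blue; 480x640 float32, m along the optical axis (not along the pixel's ray), 0 where there is no reading.
- get_calibration(name): a dict with "intrinsics" (3x3 intrinsics, pixels), "world_from_camera" (4x4, takes a point from camera to world coordinates). Camera axes: x right, y down, z forward; pixel columns grow to the right and rows downward; lengths in m; the calibration is good to about 2 mm. A picture is of the moment at which its call begins: read the wrist's pose just before it. get_calibration takes no time and is no camera call; for the wrist camera it gives the pose at the moment of the call.
A pose or a line that the arm cannot do raises Unreachable and nothing moves.
- job_done(): hands the job in; it is judged then, once.
The state is a dict: "time_s": time; "q": joint angles; "joint_velocities": joint speeds; "joint_torque": joint torques, N m; "eef_pos": TCP position; "tcp_rot": TCP orientation; "ft_force": force on the tool from outside, world axes, zero at the start; "torque": the same for the moment, N m; "opening": finger opening in m; "grasp_force": force on a finger pad.
Only numpy, scipy, OpenCV 4.12 (cv2) and the standard library are available. Lean on these libraries where they do the work, as an engineer would, in place of code of your own. Each camera call takes 0.05 s, during which the arm holds its last target. There are 200 camera calls.

## Working session

There is one attempt and no reset: what is moved stays moved. The work goes in short steps, each a Python script; the robot and the scene stay as the last script left them, time stands still between calls to the robot, and variables do not carry over. Pictures are saved under pics/ and viewed, at most 10 in all, crops included, and the job is handed in when it is done.

```bash
ls; mkdir -p pics; cat > h.py <<'E'
import numpy as np, cv2
from plant import *
def cloud(name):
    c=get_calibration(name); im,d=get_image(name)
    K=np.array(c["intrinsics"]);T=np.array(c["world_from_camera"])
    v,u=np.mgrid[:480,:640]
    P=np.stack([(u-K[0,2])/K[0,0]*d,(v-K[1,2])/K[1,1]*d,d],-1)
    W=P@T[:3,:3].T+T[:3,3]; W[d<=0]=np.nan
    return im,d,W,K,T
E
python3 - <<'E'
from h import *
for n in ("scene","side"):
    im,d,W,K,T=cloud(n)
    cv2.imwrite(f"pics/{n}1.png",im[...,::-1]); np.savez(f"{n}1.npz",im=im,d=d,W=W,K=K,T=T)
    print(n,T[:3,3],T[:3,2],K[0,0],(d>0).mean())
s=observe();print(s["time_s"],s["eef_pos"],s["tcp_rot"])
E
```

```text
pics
scene [ 1.02883055 -0.31682781  1.00545651] [-0.47260823  0.29182709 -0.83155181] 488.6736874206458 0.9961067708333333
side [0.15453738 0.58972796 0.90049131] [ 0.36219045 -0.54262101 -0.75787896] 518.5013998296607 0.99595703125
0.1 [ 0.22632087 -0.58200942  0.23030513] [-3.13988966e+00 -2.11525689e-04  3.70807267e-01]
```

View pics/scene1.png

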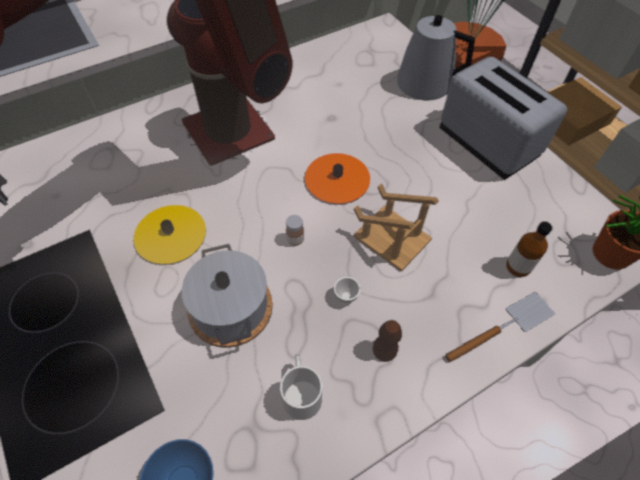

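View pics/side1.png

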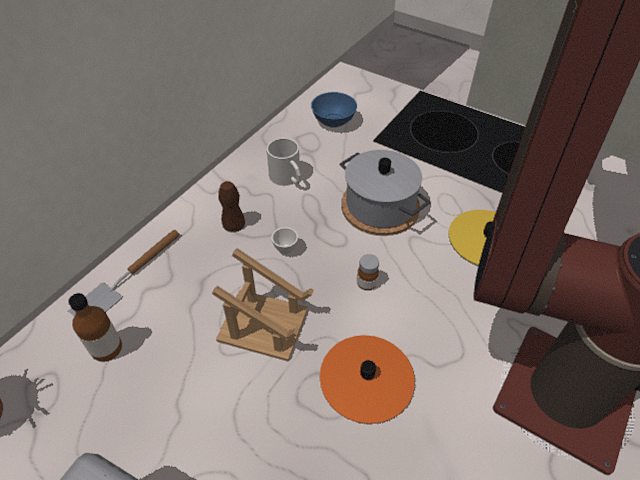

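```bash
cat > m.py <<'E'
from h import *
for n,pk,rb in (("scene",(222,280),(345,175,445,270)),("side",(385,166),(205,240,325,360))):
    f=np.load(n+"1.npz"); W=f["W"];im=f["im"]
    c=W[pk[1],pk[0]]; print(n,"knob px",c)
    near=np.linalg.norm(W[...,:2]-c[:2],axis=-1)
    k=(near<.03)&(W[...,2]>.12)&(im.max(-1)<70)
    top=k&(W[...,2]>.141)
    print(" knob n",k.sum(),"zmax",np.nanpercentile(W[k][:,2],[50,95,99]),"top",top.sum(),W[top].mean(0), np.ptp(W[top],axis=0))
    l=(near<.11)&(W[...,2]>.098)&(W[...,2]<.118)
    hull=cv2.convexHull(np.argwhere(l)[:,::-1].astype(np.int32))[:,0]
    p=W[l]; h2=cv2.convexHull(p[:,:2].astype(np.float32)); print(" lid circ",cv2.minEnclosingCircle(h2),np.percentile(p[:,2],[1,50,99]))
    x0,y0,x1,y1=rb
    m=np.zeros(near.shape,bool);m[y0:y1,x0:x1]=1
    i=im.astype(int); m&=(i[...,0]-i[...,2]>35)&(W[...,2]>.012)
    p=W[m]; print(" rest n",len(p),"z",p[:,2].min(),p[:,2].max(),"mean",p.mean(0))
    # rail tops: normals from cloud
    gx=np.roll(W,-1,1)-np.roll(W,1,1); gy=np.roll(W,-1,0)-np.roll(W,1,0)
    N=np.cross(gx,gy); N/=np.linalg.norm(N,axis=-1,keepdims=True); N[N[...,2]<0]*=-1
    r=m&(np.abs(N[...,2]-np.cos(.62))<.06)&(W[...,2]>.07)
    print(" rail n",r.sum()); q=W[r]
    rng=np.random.default_rng(0);best=0
    for _ in range(800):
        a=q[rng.choice(len(q),3,False)];nn=np.cross(a[1]-a[0],a[2]-a[0]);s=np.linalg.norm(nn)
        if s<1e-5:continue
        nn/=s; nn*=np.sign(nn[2])
        if abs(nn[2]-np.cos(.62))>.05: continue
        inl=np.abs((q-a[0])@nn)<.002
        if inl.sum()>best:best=inl.sum();b=inl
    q=q[b]; o=q.mean(0); nn=np.linalg.svd(q-o)[2][2]; nn*=np.sign(nn[2])
    up=-nn[:2]; print(" inl",b.sum(),"n",nn,"tilt",np.arccos(nn[2]),"yaw",np.arctan2(up[1],up[0]),"res",np.std((q-o)@nn))
    np.save(n+"_rail.npy",q)
E
python3 m.py
```

```text
scene knob px [ 0.52735142 -0.23539612  0.14558564]
 knob n 172 zmax [0.14407314 0.1479624  0.14935305] top 114 [ 0.52121391 -0.23462451  0.14534628] [0.0257762  0.02473987 0.00983253]
 lid circ ((0.5175560712814331, -0.23391218483448029), 0.08927422761917114) [0.10294865 0.10856334 0.11395201]
 rest n 2275 z 0.012000574591931823 0.16714808150971916 mean [0.53178038 0.18284581 0.05261111]
 rail n 111
 inl 90 n [-0.55530723 -0.16318966  0.81547717] tilt 0.6172431790455549 yaw 0.2858260188258737 res 0.0008991985760342011
side knob px [ 0.50923686 -0.22023641  0.14537776]
 knob n 170 zmax [0.1416522  0.14724882 0.1478793 ] top 88 [ 0.51649814 -0.23156426  0.14537867] [0.02459475 0.02875359 0.00697065]
 lid circ ((0.5186680555343628, -0.23467335104942322), 0.09123220294713974) [0.10255391 0.10889759 0.11419809]
 rest n 3649 z 0.012003527529183544 0.1676294304492678 mean [0.54221273 0.19147591 0.0674453 ]
 rail n 236
 inl 169 n [-0.55330686 -0.16688564  0.81608866] tilt 0.6161858985276293 yaw 0.29293777307476115 res 0.0010347512166049525
```

```bash
cat > m2.py <<'E'
from h import *
yaw=.289;th=.62
Rz=cv2.Rodrigues(np.array([0,0,yaw]))[0];R=Rz@cv2.Rodrigues(np.array([0,-th,0.]))[0]
for n,rb in (("scene",(345,175,445,270)),("side",(205,240,325,360))):
    f=np.load(n+"1.npz"); W=f["W"];im=f["im"].astype(int)
    q=np.load(n+"_rail.npy"); L=q@R
    print(n,"plane off",L[:,2].mean(),L[:,2].std())
    x0,y0,x1,y1=rb
    m=np.zeros(W.shape[:2],bool);m[y0:y1,x0:x1]=1
    m&=(im[...,0]-im[...,2]>35)&(W[...,2]>.004)
    p=W[m]; h=np.histogram(p[:,2],np.arange(0,.03,.002)); print(" base z hist",h[0])
    zb=h[1][1+h[0][1:].argmax()]+.001
    b=p[np.abs(p[:,2]-zb)<.002]; r=cv2.minAreaRect(b[:,:2].astype(np.float32)); print(" base top",zb,r)
    A=p@R; z0=L[:,2].mean()
    rl=A[np.abs(A[:,2]-z0)<.004]
    mid=(rl[:,1].min()+rl[:,1].max())/2
    a=rl[rl[:,1]<mid];c=rl[rl[:,1]>mid]
    for s in (a,c):
        pr=np.percentile(s[:,1],[2,50,98]); t=np.polyfit(s[:,0],s[:,1],1)[0]
        print("  rail y",pr,"x",s[:,0].min(),s[:,0].max(),"dyaw",t)
    t=A[(A[:,2]-z0>.008)]; print("  toes n",len(t),"x",np.percentile(t[:,0],[0,10,50,90,100]),"y",t[:,1].min(),t[:,1].max(),"zmax",t[:,2].max()-z0)
    # origin: y=mid, z=z0, world height .120
    ym=(np.median(a[:,1])+np.median(c[:,1]))/2
    # world z = R[2]@[x,y,z]
    xo=(.120-R[2,1]*ym-R[2,2]*z0)/R[2,0]
    print("  origin local",xo,ym,z0,"world",R@[xo,ym,z0])
E
python3 m2.py
```

```text
scene plane off -0.23594335033415872 0.0009132387294963981
 base z hist [  0   0  14  52 230 663 801 379 102  22   4   6   5   6]
 base top 0.013000000000000001 ((0.4816540777683258, 0.18358197808265686), (0.3057718575000763, 0.1469949632883072), 4.787256717681885)
  rail y [-0.029264   -0.02220718  0.04962484] x 0.3440369317538618 0.6187375227202278 dyaw -0.21740599974813893
  rail y [0.05904202 0.06869981 0.12717814] x 0.33981299192534203 0.6174781762846074 dyaw -0.11326017210674721
  toes n 292 x [0.30752554 0.32049997 0.33497095 0.45852934 0.4627985 ] y -0.02993771627839796 0.1309229520976475 zmax 0.03442255163873742
  origin local 0.537022939440029 0.023246313861646706 -0.23594335033415872 world [0.54372682 0.18591513 0.12      ]
side plane off -0.23649779572043966 0.0010554043979803787
 base z hist [   0    0    3   27  204  839 1055  352   50   12    7   12    9   10]
 base top 0.013000000000000001 ((0.5488573312759399, 0.1885354071855545), (0.14947259426116943, 0.1250237226486206), 16.7742919921875)
  rail y [-0.02866489 -0.02037604 -0.01337852] x 0.4555663343828987 0.6159046564022457 dyaw 0.005898025145693431
  rail y [0.06179465 0.06968451 0.07623001] x 0.45086277144729053 0.6158671607250784 dyaw 0.004042748746288112
  toes n 117 x [0.45003629 0.45338454 0.45771672 0.45935399 0.46001093] y -0.027708164936158873 0.07595542687470115 zmax 0.029403902177747493
  origin local 0.5377995725698944 0.024654235067060985 -0.23649779572043966 world [0.54424024 0.18753662 0.12      ]
```

```bash
cat >> h.py <<'E'
from scipy.spatial.transform import Rotation as Ro
yaw,th=.292,.62
C=(Ro.from_euler('z',yaw)*Ro.from_euler('y',-th)).as_matrix()   # cradle axes in columns
O=(Ro.from_euler('z',.289)*Ro.from_euler('y',-th)).as_matrix()@[.5382,.0240,-.2362]
knob=np.array([.518,-.2338,.132])
def eul(y,z):
    y=np.array(y,float);z=np.array(z,float)
    return Ro.from_matrix(np.column_stack([np.cross(y,z),y,z])).as_euler('xyz')
def rest_tcp(lx,lz,ly=0): # TCP for the lid origin at cradle (lx,ly,lz)
    return O+C@np.array([lx,ly,lz+.036-.019])
E
python3 - <<'E'
from h import *
print("O",O)
for s in (1,-1):
    e=eul(s*C[:,0],-C[:,2])
    for p in (rest_tcp(0,0),rest_tcp(0.01,.12)):
        print("place",s,e,inverse_kinematics(p,e))
for a in np.arange(-180,180,30):
    r=np.radians(a); e=eul([np.cos(r),np.sin(r),0],[0,0,-1])
    print(a,[inverse_kinematics(knob+[0,0,dz-.019],e) is not None for dz in (0,.15)],np.round(inverse_kinematics(knob-[0,0,.019],e),2))
E
```

```text
O [0.54457322 0.18695308 0.12047503]
place 1 [2.52159265 0.         1.86279633] [ 0.13906842 -0.22950738  2.29433499  0.19665983  0.47012116 -0.30058262]
place 1 [2.52159265 0.         1.86279633] [ 0.10797585 -0.5956491   2.33262312  0.14902155  0.79822026 -0.2547543 ]
place -1 [-2.52159265  0.         -1.27879633] None
place -1 [-2.52159265  0.         -1.27879633] None
-180 [True, True] [-0.56  0.2   1.78 -0.    1.16  2.58]
-150 [True, True] [-0.56  0.2   1.78 -0.    1.16  2.06]
-120 [True, True] [-0.56  0.2   1.78 -0.    1.16  1.53]
-90 [True, True] [-0.56  0.2   1.78 -0.    1.16  1.01]
-60 [True, True] [-0.56  0.2   1.78 -0.    1.16  0.48]
-30 [True, True] [-0.56  0.2   1.78 -0.    1.16 -0.04]
0 [True, True] [-0.56  0.2   1.78  0.    1.16 -0.56]
30 [True, True] [-0.56  0.2   1.78  0.    1.16 -1.09]
60 [True, True] [-0.56  0.2   1.78  0.    1.16 -1.61]
90 [True, True] [-0.56  0.2   1.78  0.    1.16 -2.13]
120 [True, True] [-0.56  0.2   1.78 -0.    1.16 -2.66]Traceback (most recent call last):
  File "<stdin>", line 9, in <module>
    return _wrapfunc(a, 'round', decimals=decimals, out=out)
    return _wrapit(obj, method, *args, **kwds)
    result = getattr(arr, method)(*args, **kwds)
TypeError: unsupported operand type(s) for *: 'NoneType' and 'float'
```

```bash
python3 - <<'E'
from h import *
r=np.radians(-30);e=eul([np.cos(r),np.sin(r),0],[0,0,-1])
t=knob-[0,0,.019]
movep(t+[0,0,.08],e); print(observe()["time_s"])
gripper_to(.06,20)
print(move_l(t,feed=.1,max_force=8)); s=observe();print(s["time_s"],s["eef_pos"],s["ft_force"])
gripper_to(.015,20); s=observe();print(s["time_s"],s["opening"],s["grasp_force"],s["ft_force"])
gripper_to(.015,50); s=observe();print(s["time_s"],s["opening"],s["grasp_force"],s["ft_force"])
move_l(t+[0,0,.14],feed=.12); s=observe();print(s["time_s"],s["eef_pos"],s["opening"],s["grasp_force"],s["ft_force"],s["torque"])
for n in ("scene","side"):
    im,d,W,K,T=cloud(n)
    cv2.imwrite(f"pics/{n}2.png",im[...,::-1]); np.savez(f"{n}2.npz",im=im,d=d,W=W,K=K,T=T)
E
```

```text
1.7667
False
3.0917 [ 0.51851576 -0.23412587  0.11372949] [-0.24813122 -1.09872842  0.8003209 ]
3.475 0.027354207787897697 19.926388263702393 [0.33100851 0.43113602 3.08371904]
3.6917 0.026856322624096964 48.9139187335968 [-0.45309417  0.42404171  6.43651186]
5.0083 [ 0.51745921 -0.23348562  0.25176543] 0.026374194692411573 49.30507957935333 [-0.08022723  0.34059694 -3.5101158 ] [ 0.0236297   0.0445612  -0.00370341]
```

```bash
cat > lidfit.py <<'E'
from h import *
# rim of the held lid from depth edge: lid points fit; prints centre/tilt
for n in ("scene","side"):
    f=np.load(n+"2.npz"); W=f["W"];im=f["im"].astype(int)
    c=np.array([.5175,-.2335]); near=np.linalg.norm(W[...,:2]-c,axis=-1)
    m=(near<.1)&(W[...,2]>.21)&(W[...,2]<.27)&(np.ptp(im,axis=-1)<25)&(im.max(-1)>75)
    k,lab,st,_=cv2.connectedComponentsWithStats(m.astype(np.uint8)); j=1+st[1:,4].argmax(); m=lab==j
    p=W[m]; print(n,len(p),"circ",cv2.minEnclosingCircle(cv2.convexHull(p[:,:2].astype(np.float32))),np.percentile(p[:,2],[1,10,50,90,99]))
    rr=np.linalg.norm(p[:,:2]-c,axis=1); q=p[(rr<.085)&(rr>.03)]; r2=(rr[(rr<.085)&(rr>.03)])
    A=np.c_[q[:,:2]-c,r2-.06,np.ones(len(q))]; print("  tilt dzdx,dzdy, slope, z@r60",np.linalg.lstsq(A,q[:,2],rcond=None)[0])
    f=np.load(n+"1.npz"); W=f["W"];p=W.reshape(-1,3);rr=np.linalg.norm(p[:,:2]-c,axis=1)
    s=(rr<.085)&(rr>.03)&(p[:,2]>.1)&(p[:,2]<.118);q=p[s]
    A=np.c_[q[:,:2]-c,rr[s]-.06,np.ones(len(q))]; print("  before",np.linalg.lstsq(A,q[:,2],rcond=None)[0])
a=cv2.imread("pics/scene2.png")[150:400,120:460];b=cv2.imread("pics/side2.png")[80:330,260:600]
cv2.imwrite("pics/c2.png",np.hstack([a,b]))
E
python3 lidfit.py
```

```text
scene 4992 circ ((0.5178918242454529, -0.2329564243555069), 0.08850552141666412) [0.24120737 0.2432488  0.24608656 0.24895867 0.25151361]
  tilt dzdx,dzdy, slope, z@r60 [-0.00511769  0.00163385 -0.09804881  0.24641016]
  before [-0.00079701 -0.00121414 -0.09892972  0.10874956]
side 2927 circ ((0.5168418884277344, -0.23263606429100037), 0.09054527431726456) [0.24171457 0.24371774 0.24667302 0.24951656 0.25293668]
  tilt dzdx,dzdy, slope, z@r60 [-0.00297613  0.00047063 -0.09826203  0.24684902]
  before [ 0.00269043 -0.0027646  -0.10044323  0.10912425]
```

View pics/c2.png

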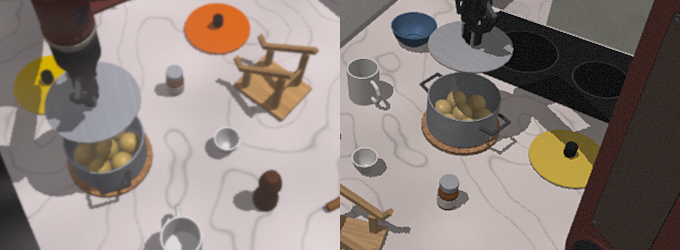

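```bash
sed -i 's/lz+.036-.019/lz+.018/' h.py; python3 - <<'E'
from h import *
e=eul(C[:,0],-C[:,2])
loc=lambda:(C.T@(np.array(observe()["eef_pos"])-O)-[0,0,.018])*1000
def rep(t):
    s=observe();print(t,round(s["time_s"],2),np.round(loc(),1),"F",np.round(C.T@np.array(s["ft_force"]),1),"M",np.round(C.T@np.array(s["torque"]),2),np.round(s["opening"],4),np.round(s["grasp_force"],1))
movep(rest_tcp(.008,.11),e); rep("above")
move_l(rest_tcp(.008,.02),feed=.1); hold(.2); rep("near")
for n in ("scene","side"):
    im,d,W,K,T=cloud(n); np.savez(f"{n}3.npz",im=im,d=d,W=W,K=K,T=T); cv2.imwrite(f"pics/{n}3.png",im[...,::-1])
    L=(W-O)@C; m=(np.ptp(im.astype(int),axis=-1)<25)&(im.max(-1)>60)&(np.linalg.norm(L[...,:2],axis=-1)<.105)&(abs(L[...,2]-.03)<.014)
    p=L[m]; rr=np.linalg.norm(p[:,:2]-[.008,0],axis=1); s=(rr>.03)&(rr<.084)
    print(n,m.sum(),"circ",cv2.minEnclosingCircle(cv2.convexHull(p[:,:2].astype(np.float32))),
     "tilt",np.linalg.lstsq(np.c_[p[s,:2]-[.008,0],rr[s]-.06,np.ones(s.sum())],p[s,2],rcond=None)[0])
a=cv2.imread("pics/scene3.png")[120:320,260:500];b=cv2.imread("pics/side3.png")[190:390,180:420]
cv2.imwrite("pics/c3.png",cv2.resize(np.hstack([a,b]),None,fx=1.6,fy=1.6))
E
```

```text
above 6.6 [  8.9  -0.8 110.3] F [-2.1  0.2 -2.2] M [ 0.01  0.52 -0.05] 0.0265 49.4
near 7.85 [ 8.7 -0.1 20.5] F [-1.  -0.8 -2.8] M [0.01 0.56 0.01] 0.0268 49.4
scene 2074 circ ((-0.000168115075211972, -0.00462532602250576), 0.09862960129976273) tilt [-0.00037765 -0.00074727 -0.09824019  0.03339379]
side 4619 circ ((0.0008228515507653356, -0.0005153411184437573), 0.09631584584712982) tilt [ 0.0012707  -0.00281407 -0.0980892   0.03296651]
```

View pics/c3.png

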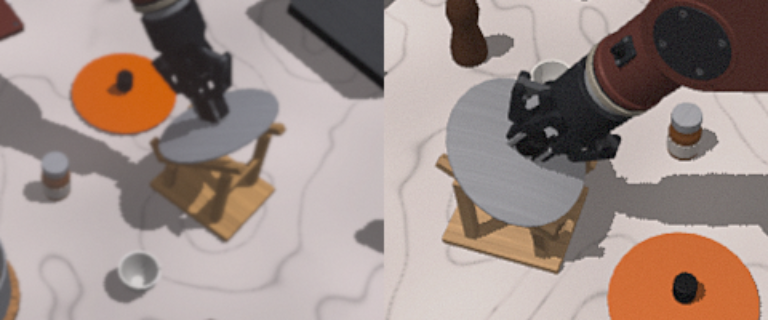

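```bash
cat >> h.py <<'E'
loc=lambda:(C.T@(np.array(observe()["eef_pos"])-O)-[0,0,.018])
def rep(t):
    s=observe();print(t,round(s["time_s"],2),np.round(loc()*1000,1),"F",np.round(C.T@np.array(s["ft_force"]),1),"M",np.round(C.T@np.array(s["torque"]),2),np.round(s["opening"],4),np.round(s["grasp_force"],1))
E
python3 - <<'E'
from h import *
print(move_l(rest_tcp(.007,-.006),feed=.02,max_force=4)); rep("down")
z=loc()[2]
print(move_l(rest_tcp(-.008,z),feed=.015,max_force=7)); rep("slid")
E
```

```text
True
down 8.91 [ 7.   0.  -0.5] F [-0.7  0.1  8.7] M [-0.07  0.3   0.  ] 0.0264 50.4
True
slid 9.44 [-1.3 -0.1 -0.5] F [-0.7 -0.8  3.6] M [-0.1   0.05 -0.18] 0.0266 50.1
```

```bash
python3 - <<'E'
from h import *
z=loc()[2]
hold(.2); rep("hold")
print(move_l(rest_tcp(-.008,z),feed=.01,max_force=6)); rep("slid2"); hold(.2); rep("hold")
for n in ("scene","side"):
    im,d,W,K,T=cloud(n); cv2.imwrite(f"pics/{n}4.png",im[...,::-1])
    L=(W-O)@C; m=(np.ptp(im.astype(int),axis=-1)<25)&(im.max(-1)>60)&(np.linalg.norm(L[...,:2],axis=-1)<.1)&(abs(L[...,2]-.011)<.006)
    k,lab,st,_=cv2.connectedComponentsWithStats(m.astype(np.uint8)); p=L[lab==1+st[1:,4].argmax()]
    print(n,len(p),np.percentile(p,[.3,99.7],axis=0))
E
```

```text
hold 9.64 [-1.2 -0.1 -0.5] F [-2.1 -1.4  4.7] M [-0.25  0.32 -0.17] 0.0267 50.3
True
slid2 9.92 [-1.2 -0.2 -0.5] F [ 2.7 -0.8  0.8] M [ 0.05 -0.11 -0.06] 0.0267 49.8
hold 10.12 [-1.2 -0.2 -0.5] F [2.8 1.3 0. ] M [ 0.12 -0.36 -0.12] 0.0269 49.8
scene 2025 [[-0.08573417 -0.08717574  0.00625461]
 [ 0.08674737  0.08336718  0.01637336]]
side 4343 [[-0.08654856 -0.07056881  0.00603955]
 [ 0.08543208  0.08604596  0.01668515]]
```

```bash
python3 - <<'E'
from h import *
gripper_to(.032,20); rep("open"); gripper_to(.055); rep("open2")
p=np.array(observe()["eef_pos"])
move_l(p+C[:,2]*.09,feed=.1); rep("away")
movep([.40,-.02,.30],eul([np.cos(-.3),np.sin(-.3),0],[0,0,-1])); rep("clear")
for n in ("scene","side"):
    im,d,W,K,T=cloud(n); cv2.imwrite(f"pics/{n}5.png",im[...,::-1])
    L=(W-O)@C; m=(np.ptp(im.astype(int),axis=-1)<25)&(im.max(-1)>60)&(np.linalg.norm(L[...,:2],axis=-1)<.1)&(abs(L[...,2]-.011)<.006)
    k,lab,st,_=cv2.connectedComponentsWithStats(m.astype(np.uint8)); p=L[lab==1+st[1:,4].argmax()]
    print(n,len(p),np.percentile(p,[.3,99.7],axis=0)*1000)
    c=p[:,:2].mean(0)*0+[-.001,0]; rr=np.linalg.norm(p[:,:2]-c,axis=1); s=(rr>.03)&(rr<.084)
    print(" tilt",np.linalg.lstsq(np.c_[p[s,:2]-c,rr[s]-.06,np.ones(s.sum())],p[s,2],rcond=None)[0])
    kn=L[(np.linalg.norm(L[...,:2],axis=-1)<.025)&(L[...,2]>.042)&(L[...,2]<.06)&(im.max(-1)<75)]; print(" knob",len(kn),kn.min(0)/2+kn.max(0)/2)
a=cv2.imread("pics/scene5.png")[120:420,160:500];b=cv2.imread("pics/side5.png")[120:420,180:520]
cv2.imwrite("pics/c5.png",np.hstack([a,b]))
E
```

```text
open 10.45 [-3.2 -0.1 -0.9] F [-0.9  0.7  0.4] M [-0.    0.26  0.01] 0.0321 0.0
open2 10.8 [-2.2 -0.2 -0.7] F [-1.  -0.5 -0.3] M [-0.02  0.31  0.03] 0.0552 0.0
away 11.85 [-2.7 -0.2 88.9] F [ 0.4 -0.2  0.3] M [-0.04  0.26  0.02] 0.055 0.0
clear 12.74 [ -57.5 -156.2  242. ] F [-0.2  0.1  0. ] M [-0.01 -0.   -0.03] 0.0549 0.0
scene 2153 [[-86.04544453 -87.38988394   6.08464121]
 [ 86.1238927   83.69595019  16.77938417]]
 tilt [-0.00122533  0.00036401 -0.09888206  0.01242394]
 knob 65 [ 0.00251494 -0.00345412  0.04662348]
side 5718 [[-85.29006482 -85.12044095   6.13183582]
 [ 84.66725223  85.37722514  16.72926799]]
 tilt [ 0.00010648 -0.00186349 -0.09400944  0.01200784]
 knob 175 [-0.00075494  0.00024543  0.04734768]
```

View pics/c5.png

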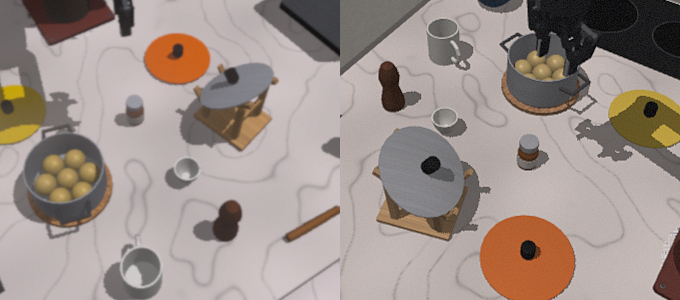

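```bash
python3 -c "
from plant import *
print(job_done())"
```

```text
the job is handed in; nothing more can be done
None
```

I handed the job in at about 13 s: the lid lies knob up and flat on both rails of the rest, about 1 mm off centre at most, with its rim against the toes, and no bystander was touched.

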